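Free the rusted bolt of a soil sample chest

TASK

The bolt on one of the two galvanised sample chests has rusted and sticks. Work that rusty brown bolt free with short back-and-forth strokes until it runs, draw it fully open to its stop and let go. Leave the bright bolt of the other chest shut and do not disturb the crucible on that chest.

Things in the scene. Friction and masses are not known exactly. Their poses are not given: they have to be found in the camera images.
- rusty_bolt_knob (a point): Centre, half-way up, of the rusty brown bolt's upright round grip (18 mm across, 38 tall): 148 mm above the bench, 48 above the lid, 24 above the tops of the guides in line with the rod. Frame moves with the bolt: +y level along the rod, the opening direction, z up. It opens to the robot's left, away from the chest's narrow rim strip. Chest fixed, 240 mm along y, 200 across, turned up to 20 deg.
- rusty_bolt (a joint): Travel in m: 0 home, 0.055 fully open at its stop; starts near 0.009. Slides at about 6 N. While rusted it jams hard at 0 and at about 0.018, however hard it is pulled. Each stroke to one jam (to within 2 mm of it) and back to the other loosens it: after two to four pulls that jam, each followed by a push home, the next pull runs. Pressing with 15 N at the jams is plenty.
- bright_bolt (a joint): Travel of the bright steel bolt, of the same shape, on the other chest, which otherwise looks alike: 0 is shut, 0.055 open. It is shut and stays so.
- crucible_mid (a point): Small white porcelain crucible, 42 mm across the mouth, 38 mm tall, standing loose on the lid of the chest with the bright bolt; this point is its centre, half-way up.

How it is judged:
At the end, for the whole second after the job is handed in: The rusty bolt is drawn open to within 11 mm of its stop and at rest; the bright bolt is still shut to within 12 mm and the crucible stands within 20 mm of where it stood (value of joint rusty_bolt above 0.044 m and velocity of joint rusty_bolt between -0.01 and 0.01 m/s and value of joint bright_bolt below 0.012 m and distance of crucible_mid from where it was at the start of the episode below 0.02 m); the robot touches nothing.
It fails at once if the bright bolt is drawn by more than 12 mm (value of joint bright_bolt above 0.012 m).
It fails at once if the crucible is shifted by more than 20 mm (distance of crucible_mid from where it was at the start of the episode above 0.02 m).
It fails at once if the crucible is tipped (angle between crucible_mid's own z axis and vertical above 0.4 rad).
It also fails if it takes over 48 s, if anything falls off the work surface, if the arm or the gripper's body presses on something with over 40 N, if the wrist force passes 120 N, or if a joint passes its speed limit or range.

ROBOT

A 6-joint arm with a two-finger parallel gripper is mounted at the origin on the work surface. World frame = base frame: x ahead of the robot, y to its left, z up, the work surface at z = 0. Lengths are in m, angles in rad, forces in N, time in s.
With the tool pointing down it reaches from about 0.375 to 0.9 m from the base axis. Payload 3.1 kg.
Tool frame: the origin (TCP) lies between the finger pads; the fingertips stand 19 mm ahead of it and the grasp point (between the pads) is the TCP; z points along the fingers, y is the direction in which the jaws open and shut (so a half turn about z gives the same grasp; the last joint's range is limited). The gripper opens to 85 mm and grips with 20 to 120 N. Pads are 22 mm wide; open, the fingers measure 114 mm over their backs; the gripper's body (76 mm by 85 mm) begins 54 mm behind the grasp point. The pads swing forward as they close: fully open they stand 13 mm farther back than shut.
Start: joints at [-1.339, 0.527, 1.433, -0, 1.181, -0.178], TCP at [0.249, -0.573, 0.25] pointing down, gripper open.
Joint ranges: [-3.08, 3.08], [-0.75, 2.2], [0.22, 2.44], [-1.43, 4.57], [0, 2.65], [-2.85, 2.85]. Speed limits (rad/s): [2.79, 2.79, 3.14, 3.14, 3.14, 3.14].

INTERFACE

Orientations are given as a unit quaternion [x, y, z, w].
In Python, from station import manip, optics, job gives the robot as it stands.
- The arm moves only by the shell command python3 -m inch 'ROWS' [OPENING] [FORCE]. ROWS is JSON, one flat list of numbers, 4 for each row, row after row: the shift along the world's x, y, z in cm, then the turn about the world's z in rad. A call has 1 to 20 rows; each row shifts and turns the commanded pose from where the row before left it; what a row does not reach is not made up. A row lasts 1/8 s, in which the tool goes at most 62.5 mm and 10.7 degrees, less where a joint would pass 70% of its speed; a pose out of reach is approached as far as the arm can. A call with a gripper value outside its range is refused whole. OPENING is the opening in per cent of the stroke, from 0 (shut) to 100 (fully open), set as the call begins (- or left out, the last holds). The fingers move at their own pace and stop on an object; FORCE is the grip in N (left out, the last holds). Time passes only in rows, so rows that do not move let the fingers close. It gives the time, the measured TCP pose, the force and the opening at its end, in the units of the state.
- manip.sense(): the state, without advancing time (a new reading comes with each control period).
- optics.snapshot(name): name is "side" or "top"; returns (picture, depth): 384x512x3 uint8, red, green, blue; 384x512 float32, m along the optical axis (not along the pixel's ray), 0 where there is no reading.
- optics.camera_model(name): a dict with "mtx" (3x3 intrinsics, pixels), "dist_coeffs" ([k1, k2, p1, p2, k3] as OpenCV has them; the pictures are not rectified), "camera_from_world" (4x4, takes a point from world to camera coordinates). Camera axes: x right, y up, looking along -z (the intrinsics and any distortion apply to the point x, -y, -z); pixel columns grow to the right and rows downward; lengths in m; the calibration is good to about 2 mm. A picture is of the moment at which its call begins. camera_model takes no time and is no camera call.
- job.sign_off(): hands the job in, once; it reports no verdict.
The state is a dict: "t": time; "q": joint angles; "qd": joint speeds; "tau": joint torques, N m; "tcp_pos": TCP position; "tool_rot": TCP orientation; "force": force on the tool from outside, world axes, zero at the start; "ft_torque": the same for the moment, N m; "finger_gap": opening from 0.0 (shut) to 1.0 (fully open).
Only numpy, scipy, OpenCV 4.12 (cv2) and the standard library are available. Lean on these libraries where they do the work, as an engineer would, in place of code of your own. Each camera call takes 0.05 s, during which the arm holds its last target.

## Working session

There is one attempt and no reset: what is moved stays moved. The work goes in short steps, Python scripts to look and compute and a shell command to move; the robot and the scene stay as the last step left them, time stands still between calls to the robot, and variables do not carry over. Pictures are saved under pics/ and viewed, and the job is handed in when it is done.

```bash
ls; mkdir -p pics
python3 - <<'E'
from station import manip, optics
import cv2,numpy as np
print(manip.sense())
for n in("side","top"):
    p,d=optics.snapshot(n); cv2.imwrite(f"pics/{n}0.png",p[:,:,::-1]); np.savez(f"pics/{n}0.npz",p=p,d=d)
    m=optics.camera_model(n); print(n,m)
E
```

```text
pics
{'t': 0.0, 'q': array([-1.33948314e+00,  5.28462652e-01,  1.43387004e+00,  7.78144026e-06,
        1.18140855e+00, -1.78506638e-01]), 'qd': array([ 1.09428741e-04, -3.24778816e-04, -8.11470425e-04,  8.34182068e-04,
        9.36232033e-05, -1.32358023e-03]), 'tau': array([-5.12162217e-05, -4.42346907e+01, -1.78028530e+01, -2.21854516e-04,
        8.47849413e-03,  1.26425215e-05]), 'tcp_pos': array([ 0.24889877, -0.57258123,  0.249346  ]), 'tool_rot': array([ 9.79079055e-01,  2.03477392e-01, -2.47648570e-05, -1.07401062e-03]), 'force': array([ 0.26208747, -0.03160456, -0.43202233]), 'ft_torque': array([-0.01684036, -0.0265079 ,  0.01370452]), 'finger_gap': 0.9989237204995195}
side {'mtx': array([[411.43281537,   0.        , 252.97523231],
       [  0.        , 411.43281537, 181.77890982],
       [  0.        ,   0.        ,   1.        ]]), 'dist_coeffs': array([-0.13394345,  0.        ,  0.        ,  0.        ,  0.        ]), 'camera_from_world': array([[ 0.97504671, -0.22199529, -0.00141536, -0.55891484],
       [ 0.12807872,  0.55731644,  0.82036225, -0.22106885],
       [-0.18132776, -0.80007279,  0.57184244, -0.65947826],
       [ 0.        ,  0.        ,  0.        ,  1.        ]])}
top {'mtx': array([[478.7397411 ,   0.        , 256.60239737],
       [  0.        , 478.7397411 , 192.97804304],
       [  0.        ,   0.        ,   1.        ]]), 'dist_coeffs': array([-0.16973841,  0.        ,  0.        ,  0.        ,  0.        ]), 'camera_from_world': array([[ 1.75877180e-02, -9.99844998e-01,  8.07987961e-04,
         1.05605878e-02],
       [ 9.97055123e-01,  1.75989617e-02,  7.46415304e-02,
        -5.87608063e-01],
       [-7.46441805e-02, -5.07165655e-04,  9.97210103e-01,
        -1.03173908e+00],
       [ 0.00000000e+00,  0.00000000e+00,  0.00000000e+00,
         1.00000000e+00]])}
```

View pics/side0.png

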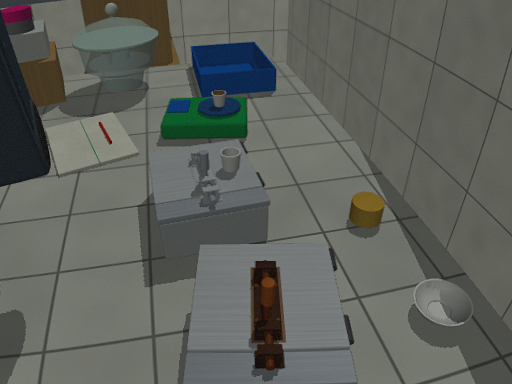

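View pics/top0.png

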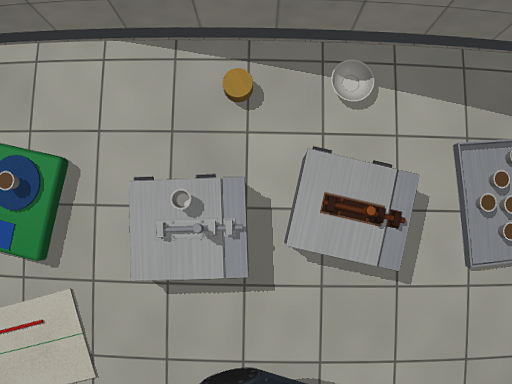

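The side view shows the rusty bolt in the foreground, with its knob near (268,292) and a bright chest with the crucible behind it. In the top view the knob is at about (371,211), with the rim strip to its right (-y). The crucible is at (180,198).

```bash
cat > h.py <<'E'
import numpy as np,cv2
from station import optics
def ray(n,uv):
    m=optics.camera_model(n);T=m["camera_from_world"]
    x,y=cv2.undistortPoints(np.array([[uv]],float),m["mtx"],m["dist_coeffs"])[0,0]
    R=T[:3,:3];return -R.T@T[:3,3],R.T@np.array([x,-y,-1.])
def plane(n,uv,z):
    c,d=ray(n,uv);return c+d*(z-c[2])/d[2]
def dep(n,uv,z):
    c,d=ray(n,uv);return c+d*z
E
python3 - <<'E'
from h import *
t=np.load("pics/top0.npz");s=np.load("pics/side0.npz")
a=cv2.resize(t["p"][170:280,280:430,::-1],None,fx=5,fy=5,interpolation=2);b=cv2.resize(s["p"][240:384,180:360,::-1],None,fx=4,fy=4,interpolation=2)
cv2.imwrite("pics/a.png",a);cv2.imwrite("pics/b.png",b)
d=t["d"]
for r in range(185,235,5):
    print(r,[round(float(dep("top",(c,r),d[r,c])[2])*1000) for c in range(315,412,4)])
hsv=cv2.cvtColor(t["p"],cv2.COLOR_RGB2HSV)
m=((hsv[...,0]<18)&(hsv[...,1]>110)).astype(np.uint8); m[:,:290]=0;m[:,420:]=0;m[:150]=0;m[280:]=0
ys,xs=np.nonzero(m);P=np.array([plane("top",(float(x),float(y)),.115)[:2] for x,y in zip(xs,ys)])
c=P.mean(0);w,v=np.linalg.eigh(np.cov(P.T));v=v[:,1]*np.sign(v[1,1]);print("bolt",len(P),c,v,np.degrees(np.arctan2(-v[0],v[1])))
E
```

```text
185 [98, 100, 101, 102, 101, 99, 99, 102, 100, 99, 101, 103, 100, 98, 104, 100, 99, 101, 102, 103, 100, 102, 98, 100, 100]
190 [103, 96, 103, 102, 101, 104, 102, 104, 100, 101, 99, 101, 101, 104, 100, 101, 98, 103, 101, 99, 102, 100, 103, 104, 102]
195 [97, 99, 102, 103, 124, 101, 101, 100, 100, 98, 99, 103, 101, 102, 102, 101, 103, 102, 99, 97, 100, 99, 98, 105, 102]
200 [101, 103, 100, 115, 123, 128, 100, 102, 101, 101, 103, 103, 103, 99, 104, 98, 101, 103, 102, 93, 97, 101, 104, 103, 102]
205 [99, 98, 103, 121, 122, 119, 119, 119, 115, 104, 101, 102, 108, 102, 103, 105, 103, 102, 100, 99, 99, 104, 102, 97, 100]
210 [104, 101, 104, 106, 125, 103, 101, 106, 101, 118, 117, 117, 138, 167, 169, 167, 123, 124, 98, 102, 105, 99, 104, 102, 100]
215 [99, 100, 102, 99, 101, 101, 103, 101, 103, 102, 102, 103, 103, 132, 113, 118, 127, 125, 118, 116, 126, 123, 103, 105, 0]
220 [100, 101, 103, 101, 101, 101, 102, 102, 102, 105, 102, 101, 105, 103, 102, 112, 128, 101, 95, 114, 126, 124, 119, 101, 0]
225 [101, 100, 102, 100, 101, 100, 97, 104, 100, 100, 104, 99, 101, 102, 102, 103, 102, 102, 108, 111, 124, 125, 103, 101, 3]
230 [100, 103, 104, 104, 99, 100, 100, 100, 102, 101, 101, 101, 104, 100, 101, 103, 102, 104, 102, 101, 100, 102, 99, 101, 4]
bolt 1444 [ 0.54867667 -0.18592937] [0.20568445 0.97861837] -11.869568965421891
```

View pics/a.png

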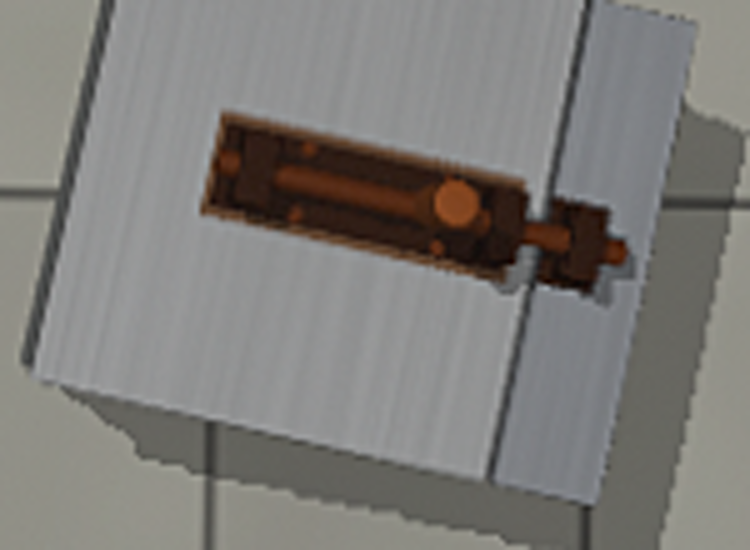

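View pics/b.png

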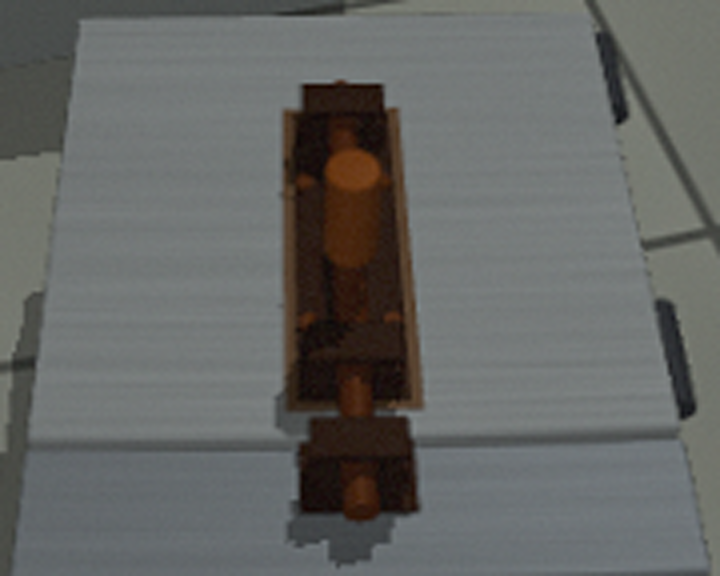

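Run:
```python
from h import *
f=lambda x,y:((x+.5)/5-.5+280,(y+.5)/5-.5+170)
g=lambda x,y:((x+.5)/4-.5+180,(y+.5)/4-.5+240)
print("top",plane("top",f(455,202),.167),"side",plane("side",g(353,171),.167))
def dirn(n,a,b,z):
    A,B=plane(n,a,z),plane(n,b,z);v=B-A;return A,B,np.degrees(np.arctan2(-v[0],v[1])) if abs(v[1])>abs(v[0]) else np.degrees(np.arctan2(v[1],v[0])),np.linalg.norm(v)
print(dirn("top",f(525,185),f(222,112),.103));print(dirn("top",f(595,503),f(35,375),.1));print(dirn("top",f(595,503),f(693,22),.1))
print(dirn("side",g(285,408),g(285,110),.103),dirn("side",g(420,408),g(397,110),.103))
# crucible
print(plane("top",(180,198),.13))
```

```text
top [ 0.54769406 -0.19762405  0.167     ] side [ 0.54724184 -0.19817529  0.167     ]
(array([ 0.55786076, -0.24237807,  0.103     ]), array([ 0.58568851, -0.11647474,  0.103     ]), np.float64(-12.46340758367334), np.float64(0.12894196453146212))
(array([ 0.42755861, -0.27362909,  0.1       ]), array([ 0.47766701, -0.04175797,  0.1       ]), np.float64(-12.194357285550366), np.float64(0.2372236695764006))
(array([ 0.42755861, -0.27362909,  0.1       ]), array([ 0.62715073, -0.3156166 ,  0.1       ]), np.float64(-11.879891057700418), np.float64(0.20396070054345902))
(array([ 0.51724018, -0.23462315,  0.103     ]), array([ 0.54524657, -0.10936092,  0.103     ]), np.float64(-12.603032709523127), np.float64(0.12835491940657168)) (array([ 0.55860171, -0.24428346,  0.103     ]), array([ 0.58606967, -0.11880861,  0.103     ]), np.float64(-12.347946782851498), np.float64(0.12844620795566608))
[0.56658685 0.17245072 0.13      ]
```

```bash
python3 -m inch '[2.5,3.1,0,-0.052,2.5,3.1,0,-0.052,2.5,3.1,0,-0.052,2.5,3.1,0,-0.052,2.5,3.1,0,-0.052,2.5,3.1,0,-0.052,2.5,3.1,0,-0.052,2.5,3.1,0,-0.052,2.5,3.1,0,-0.052,2.5,3.1,0,-0.052,2.5,3.1,0,-0.052,2.36,3.36,0,-0.051,0,0,0,0]' 100 30
```

```text
t: 1.72
tcp_pos: [0.5485, -0.1961, 0.2498]
tool_rot: [0.995, -0.104, -0.0, -0.0]
force: [-0.2, -0.3, 0.1]
finger_gap: 0.996
```

```bash
python3 -m inch '[-0.1,-0.15,-2,0,0,0,-2.5,0,0,0,-2.5,0,0,0,-2,0,0,0,-1,0,0,0,0,0]' 100 30
python3 - <<'E'
from h import *
for n in("side","top"):
    p,d=optics.snapshot(n); cv2.imwrite(f"pics/{n}1.png",p[:,:,::-1])
E
```

```text
t: 2.48
tcp_pos: [0.546, -0.2005, 0.1497]
tool_rot: [0.994, -0.107, -0.001, -0.0]
force: [0.1, 0.3, 0.4]
finger_gap: 0.996
```

View pics/side1.png

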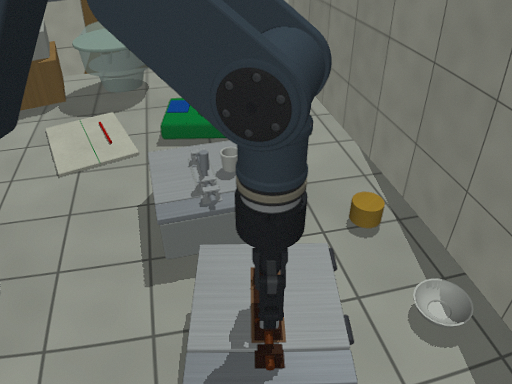

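The side view shows the gripper straddling the knob along the rod at about (268,300), clear of the guides. Next I close it.

```bash
python3 -m inch '[0.15,0.25,0,0,0,0,0,0,0,0,0,0,0,0,0,0,0,0,0,0,0,0,0,0]' 0 40; python3 -m inch '[0,0,0,0,0,0,0,0]'
```

```text
t: 3.32
tcp_pos: [0.5482, -0.1979, 0.1507]
tool_rot: [0.994, -0.106, 0.0, 0.0]
force: [-1.1, -1.3, 3.9]
finger_gap: 0.196
t: 3.58
tcp_pos: [0.5482, -0.1978, 0.1506]
tool_rot: [0.994, -0.106, 0.0, 0.0]
force: [-0.9, -0.8, 5.2]
finger_gap: 0.199
```

```bash
python3 -m inch '[0.1,0.45,0,0,0.1,0.45,0,0,0,0,0,0]'; python3 -m inch '[0.04,0.2,0,0,0,0,0,0]'
```

```text
t: 3.95
tcp_pos: [0.5499, -0.1897, 0.1506]
tool_rot: [0.994, -0.106, -0.0, 0.001]
force: [-2.7, -4.2, 5.2]
finger_gap: 0.2
t: 4.2
tcp_pos: [0.5503, -0.1882, 0.1507]
tool_rot: [0.994, -0.106, -0.0, 0.001]
force: [-3.3, -5.6, 4.7]
finger_gap: 0.199
```

```bash
python3 -m inch '[0.04,0.2,0,0,0,0,0,0]'; python3 -m inch '[0.04,0.2,0,0,0,0,0,0]'
```

```text
t: 4.45
tcp_pos: [0.5505, -0.1873, 0.1507]
tool_rot: [0.994, -0.106, -0.0, 0.002]
force: [-4.7, -7.6, 4.1]
finger_gap: 0.199
t: 4.7
tcp_pos: [0.5506, -0.1866, 0.1507]
tool_rot: [0.994, -0.106, -0.0, 0.003]
force: [-6.2, -11.6, 4.7]
finger_gap: 0.199
```

```bash
python3 -m inch '[0.05,0.25,0,0,0,0,0,0]'; python3 -m inch '[-0.13,-0.6,0,0,-0.13,-0.6,0,0,-0.13,-0.6,0,0,-0.07,-0.3,0,0,0,0,0,0]';python3 -m inch '[-0.05,-0.25,0,0,0,0,0,0]'
```

```text
t: 4.95
tcp_pos: [0.5508, -0.1858, 0.1507]
tool_rot: [0.994, -0.105, -0.0, 0.005]
force: [-7.2, -15.7, 3.5]
finger_gap: 0.201
t: 5.58
tcp_pos: [0.5477, -0.2, 0.1506]
tool_rot: [0.994, -0.107, 0.0, -0.001]
force: [0.5, 3.6, 6.3]
finger_gap: 0.194
t: 5.82
tcp_pos: [0.5473, -0.2022, 0.1506]
tool_rot: [0.994, -0.107, 0.0, -0.001]
force: [0.2, 4.8, 5.7]
finger_gap: 0.195
```

```bash
python3 -m inch '[-0.05,-0.25,0,0,0,0,0,0]'; python3 -m inch '[-0.05,-0.25,0,0,0,0,0,0]';python3 -m inch '[-0.05,-0.25,0,0,0,0,0,0]'
```

```text
t: 6.08
tcp_pos: [0.5468, -0.2042, 0.1507]
tool_rot: [0.994, -0.107, 0.0, -0.002]
force: [1.1, 6.3, 7.4]
finger_gap: 0.198
t: 6.32
tcp_pos: [0.5463, -0.2063, 0.1507]
tool_rot: [0.994, -0.107, 0.0, -0.002]
force: [1.5, 6.7, 6.6]
finger_gap: 0.196
t: 6.58
tcp_pos: [0.5463, -0.2064, 0.1506]
tool_rot: [0.994, -0.107, 0.001, -0.004]
force: [5.2, 13.2, 8.2]
finger_gap: 0.202
```

```bash
python3 -m inch '[-0.02,-0.1,0,0,0,0,0,0,0.13,0.6,0,0,0.13,0.6,0,0,0.13,0.6,0,0,0.13,0.6,0,0,0.1,0.5,0,0,0,0,0,0]';python3 -m inch '[0.06,0.3,0,0,0,0,0,0]'
```

```text
t: 7.58
tcp_pos: [0.5505, -0.1871, 0.1507]
tool_rot: [0.994, -0.106, -0.0, 0.003]
force: [-6.2, -12.0, 4.4]
finger_gap: 0.202
t: 7.82
tcp_pos: [0.5508, -0.1857, 0.1507]
tool_rot: [0.994, -0.106, -0.0, 0.005]
force: [-6.8, -16.4, 3.0]
finger_gap: 0.197
```

Second pull jammed again. Now push home and pull a third time.

```bash
python3 -m inch '[-0.13,-0.6,0,0,-0.13,-0.6,0,0,-0.13,-0.6,0,0,-0.13,-0.6,0,0,-0.13,-0.6,0,0,-0.04,-0.2,0,0,0,0,0,0]';python3 -m inch '[0.13,0.6,0,0,0.13,0.6,0,0,0.13,0.6,0,0,0.13,0.6,0,0,0.1,0.5,0,0,0.06,0.3,0,0,0,0,0,0]'
```

```text
t: 8.7
tcp_pos: [0.5463, -0.2065, 0.1506]
tool_rot: [0.994, -0.108, 0.001, -0.005]
force: [5.1, 16.2, 8.6]
finger_gap: 0.191
t: 9.57
tcp_pos: [0.5517, -0.1812, 0.1507]
tool_rot: [0.994, -0.106, 0.0, 0.001]
force: [-2.5, -3.6, 6.1]
finger_gap: 0.198
```

The bolt now runs: it is past the jam and the force is low. Draw it to the stop.

```bash
python3 -m inch '[0.13,0.6,0,0,0.13,0.6,0,0,0.13,0.6,0,0,0.13,0.6,0,0,0.1,0.5,0,0,0,0,0,0]';python3 -m inch '[0.04,0.2,0,0,0,0,0,0]'
```

```text
t: 10.32
tcp_pos: [0.5578, -0.1524, 0.1507]
tool_rot: [0.994, -0.106, 0.0, 0.001]
force: [-2.2, -3.9, 5.6]
finger_gap: 0.199
t: 10.58
tcp_pos: [0.5579, -0.1523, 0.1507]
tool_rot: [0.994, -0.106, -0.0, 0.003]
force: [-4.6, -9.7, 5.3]
finger_gap: 0.198
```

```bash
python3 -m inch '[-0.03,-0.15,0,0,0,0,0,0,0,0,0,0]' ; python3 -m inch '[0,0,0,0,0,0,0,0,0,0,0,0,0,0,0,0,0,0,0,0]' 100; python3 -m inch '[0,0,1,0,0,0,2,0,0,0,3,0,0,0,3,0,0,0,3,0,0,0,0,0]'; python3 -m inch '[-1,-4,0,0,-1,-5,0,0,-1,-5,0,0,-1,-5,0,0,-1,-5,0,0,0,0,0,0]'
python3 - <<'E'
from h import *
for n in("side","top"):
    p,d=optics.snapshot(n); cv2.imwrite(f"pics/{n}2.png",p[:,:,::-1])
E
```

```text
t: 10.95
tcp_pos: [0.5578, -0.1524, 0.1507]
tool_rot: [0.994, -0.107, 0.0, 0.001]
force: [-2.9, -4.6, 4.2]
finger_gap: 0.201
t: 11.58
tcp_pos: [0.5581, -0.1505, 0.1502]
tool_rot: [0.994, -0.106, -0.0, -0.0]
force: [0.2, 0.5, 0.7]
finger_gap: 0.998
t: 12.32
tcp_pos: [0.5596, -0.1513, 0.2736]
tool_rot: [0.994, -0.106, 0.003, 0.001]
force: [0.3, 0.2, -0.9]
finger_gap: 1.003
t: 13.08
tcp_pos: [0.5065, -0.3942, 0.2688]
tool_rot: [0.994, -0.109, -0.001, 0.0]
force: [0.2, 0.2, 0.0]
finger_gap: 0.999
```

View pics/side2.png

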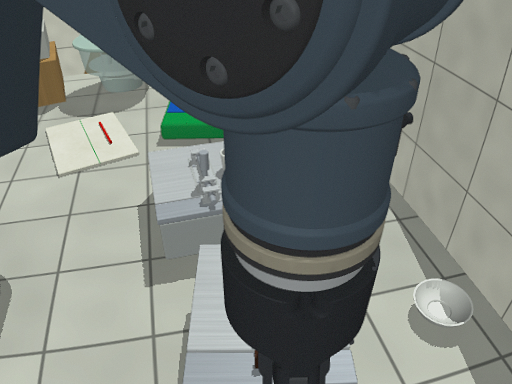

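View pics/top2.png

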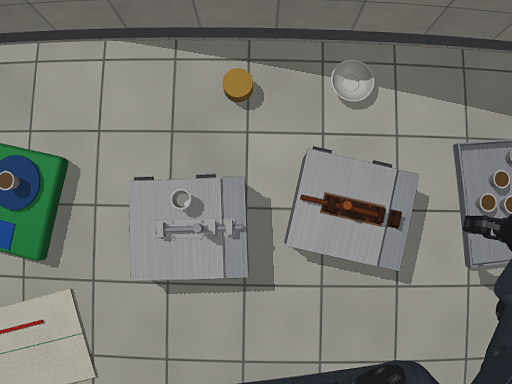

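The top view shows the rusty knob at about (347,205), moved left from (371,211). The crucible is still at (180,198) and the bright knob at (197,229). The arm blocks the side view of the bolt.

Run:
```python
from h import *
print(plane("top",(347,205),.167)[:2]-plane("top",(370.6,210),.167)[:2], np.linalg.norm(plane("top",(347,205),.167)-plane("top",(370.6,210),.167)))
a=cv2.imread("pics/top0.png").astype(int);b=cv2.imread("pics/top2.png").astype(int)
print(np.abs(a-b)[170:290,120:275].max(),np.abs(a-b)[170:290,120:275].mean())
from station import job
job.sign_off()
```

```text
[0.00884871 0.04580867] 0.046655482587189136
3 0.6047670250896058
the job is handed in; nothing more can be done
```

The rusty bolt is freed and drawn open to its stop. The gripper has let go and moved clear, and the job is handed in at about 13 s on the clock.

- **What I did:** I gripped the knob along the rod. The first two pulls jammed at about 13–18 N, and each was followed by a push home at about 14–17 N. The third pull ran, and I drew the bolt until the force rose at the stop.
- **Bolt travel:** the gripper moved about 55 mm from the home jam to the stop. The top picture shows the knob 46.7 mm from where it started; with a start near 9 mm, that also gives about 55 mm.
- **Other chest:** in the top pictures before and after, the patch with the bright bolt and crucible differs by at most 3 grey levels, so neither moved visibly.
- **Not checked:** the arm blocked the final side view of the rusty bolt, so only the top camera confirms the end position. The last tool force read about zero.

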